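# Open the glue pressure pot

## Task

Take the pressure cap off the glue pot: turn it anticlockwise by its wing until it meets its first stop, press it down there against its spring, and turn it past the stop to release it, without forcing it. Then lift the cap off and set it down gently on its stem, wing up, on the middle of the dark square panel block. Leave the other things on the bench alone.

Things in the scene. Friction and masses are not known exactly. Their poses are not given: they have to be found in the camera images.
- pot: Round steel glue pressure pot, 160 mm across, bolted to the bench, with an upright neck 86 mm wide whose rim is 175 mm high; a small gauge (up to 156 mm high) stands beside the neck at +x, an outlet cock low at -x. Origin: centre of its underside, z up along the neck's axis.
- pot_neck (a point): Centre of the neck's rim, 175 mm above the pot's underside. Hidden under the cap, a bayonet ring in the neck holds the cap's two lugs and a spring pushes the cap up. The ring's angle differs a little each time and cannot be seen. At the start the cap locks there: it must be turned anticlockwise (seen from above) 0.05 to 0.65 rad, against friction under 0.4 N m, to its first stop.
- cap: Loose aluminium pressure cap, 0.28 to 0.46 kg, its origin (centre of the stem's underside) 11 mm below the rim while locked; z up. Above the origin: stem 48 mm across, 0 to 20 mm, with two lugs at its foot (a bar 72 x 10 x 6 mm along x); disc 96 mm across, top at 30 mm, its skirt hanging to 8 mm; on it a wing: a straight bar 68 mm along x, 14 mm thick along y, from 30 to 66 mm.
- cap_wing (a point): Mid-wing on the cap's axis, 50 mm above the cap's origin, axes as the cap's; grip here across y. Turn with no more than about 1 N m on a stop, and press with no more than about 20 N beyond the spring: more damages the cap.
- cap_lugs (a point): At the cap's origin, between the lugs. Away from the first stop a ledge lets the cap down only 1.5 mm; within 0.03 rad of the stop it goes down against the spring (8 N, then 1 N more per mm). From 5.5 mm down the lugs pass under the stop; at 9 mm the disc meets the rim. Held down, turn on: free from 0.7 rad past the stop, solid end stop at 0.92 rad; then lift straight out.
- panel: Dark square panel block (two offcuts one on the other), 160 mm by 160 mm by 36 mm, fixed flat on the bench. Origin: centre of its underside, so its top is 36 mm higher; x and y along its sides.
- glue_bottle: Bystander: white squeeze bottle, 56 mm across and 150 mm high, standing. Origin: centre of its underside.
- jar: Bystander: amber glass jar with a steel lid, 70 mm across and 110 mm high. Origin: centre of its underside.
- batten: Bystander: short wooden batten, 35 mm by 100 mm by 25 mm high, its length along its y axis. Origin: centre of its underside.
- sander: Bystander: cork sanding block with a wooden grip, 70 mm by 110 mm by 42 mm high. Origin: centre of its underside.
Things that resemble listed ones, but are neither listed nor needed, are in the scene too. What is shaped like the cap but blue is not meant.

How it is judged:
By the outcome, as a careful person would: the job done as asked, in the order asked, and still so for the second after the job is handed in, with the robot touching nothing.
It also fails if it takes over 67 s, if anything falls off the work surface, if the arm or the gripper's body presses on something with over 40 N, if the wrist force passes 120 N, or if a joint passes its speed limit or range.

## Robot

A 7-joint arm with a two-finger parallel gripper is mounted at the origin on the work surface. World frame = base frame: x ahead of the robot, y to its left, z up, the work surface at z = 0. Lengths are in m, angles in rad, forces in N, time in s.
With the tool pointing down it reaches from about 0.425 to 0.925 m from the base axis. Payload 6.8 kg.
Tool frame: the origin (TCP) lies at the very end of the fingers, on their centre line; the grasp point (between the pads) lies bot.tcp_to_grasp behind it (bot.tcp_to_grasp is the distance from the TCP to the grasp point, in m); z points along the fingers, y is the line along which they close (so a half turn about z gives the same grasp; the last joint's range is limited). The gripper opens to 85 mm and grips with 20 to 120 N. Pads are 22 mm wide; open, the fingers measure 114 mm over their backs; the gripper's body (76 mm by 85 mm) begins 54 mm behind the grasp point. The pads swing forward as they close: fully open they stand 13 mm farther back than shut.
Start: joints at [-1.248, 0.477, 0.022, 1.555, -0.011, 1.109, -0.083], TCP at [0.282, 0.613, 0.231] pointing down, gripper open.
Joint ranges: [-2.96, 2.96], [-0.34, 2.1], [-1.41, 1.46], [0.24, 2.44], [-1.37, 4.51], [0.17, 1.92], [-2.96, 2.96]. Speed limits (rad/s): [2.39, 2.39, 3.14, 3.14, 3.14, 3.14, 3.14].

## Interface

Orientations are given as a unit quaternion [w, x, y, z].
In Python, from station import bot gives the robot as it stands.
- The arm moves only by the tool servo_tool, never from a script. Its argument "motion" is a list that holds one entry, the list of rows, each a list of 7 numbers: the shift along the tool's x, y, z in m, then the turn, a rotation vector about the tool's x, y, z in units of 5 degrees (1.0 is 5 degrees), then the opening, from 0 (shut) to 1 (fully open). A call has 1 to 20 rows; each row is the pose to reach, as a shift and turn from the pose commanded when the call began, along the tool's axes at that moment; what a row does not reach only later rows make up. A row lasts 1/12 s, in which the tool goes at most 41.7 mm and 7.16 degrees, less where a joint would pass 70% of its speed; a pose out of reach is approached as far as the arm can. A call with a gripper value outside its range is refused whole. The fingers move at their own pace and stop on an object; "grip_force" is the grip in N (left out, the last holds). Time passes only in rows, so rows that repeat a pose let the fingers close. It gives the time, the measured TCP pose, the force, the opening and the grip force at its end, in the units of the state.
- bot.get_obs(): the state, without advancing time (a new reading comes with each control period).
- bot.read_camera(name): name is "side" or "top" or "wrist"; returns a dict with "img" (420x560x3 uint8, red, green, blue), "K" (3x3 intrinsics, pixels), "pose" (4x4, takes a point from camera to world coordinates). Camera axes: x right, y down, z forward; pixel columns grow to the right and rows downward; lengths in m; the calibration is good to about 2 mm. A picture is of the moment at which its call begins. There is no depth.
- bot.hand_in(): hands the job in; it is judged then, once.
The state is a dict: "t": time; "q": joint angles; "joint_vel": joint speeds; "joint_torque": joint torques, N m; "eef_pos": TCP position; "tool_rot": TCP orientation; "contact_force": force on the tool from outside, world axes, zero at the start; "torque": the same for the moment, N m; "gripper_width": opening from 0.0 (shut) to 1.0 (fully open); "grasp_force": force on a finger pad.
Only numpy, scipy, OpenCV 4.12 (cv2) and the standard library are available. Lean on these libraries where they do the work, as an engineer would, in place of code of your own. Each camera call takes 0.05 s, during which the arm holds its last target. There are 200 camera calls.

## Working session

There is one attempt and no reset: what is moved stays moved. The work goes in short steps, Python scripts to look and compute and a tool call to move; the robot and the scene stay as the last step left them, time stands still between calls to the robot, and variables do not carry over. Pictures are saved under pics/ and viewed, at most 10 in all, crops included, and the job is handed in when it is done.

Besides the shell and the picture viewer there is one more tool, called after "Request:" as name([rows], argument=value, ...), one row to a line, values as JSON. servo_tool: Moves the arm, as the interface text tells. Its arguments: {"type":"object","properties":{"motion":{"type":"array"},"grip_force":{"type":"number"}},"required":["motion"]}

```bash
ls; mkdir -p pics; python3 - <<'E'
from station import bot
import cv2,numpy as np
for n in("side","top"):
    c=bot.read_camera(n); cv2.imwrite(f"pics/{n}0.png",c["img"][:,:,::-1]); np.savez(f"{n}0.npz",**c); print(n,c["K"].round(1).tolist(),c["pose"].round(4).tolist())
o=bot.get_obs();print({k:np.round(v,3).tolist() for k,v in o.items()},bot.tcp_to_grasp)
E
```

```text
pics
side [[492.8, 0.0, 278.1], [0.0, 492.8, 205.0], [0.0, 0.0, 1.0]] [[0.8445, -0.3024, 0.4421, 0.185], [-0.5353, -0.5011, 0.68, -0.6877], [0.0159, -0.8109, -0.585, 0.7021], [0.0, 0.0, 0.0, 1.0]]
top [[416.8, 0.0, 276.0], [0.0, 416.8, 208.3], [0.0, 0.0, 1.0]] [[-0.0116, -0.9845, 0.1752, 0.4201], [-0.9999, 0.012, 0.0016, -0.0564], [-0.0037, -0.1752, -0.9845, 1.2085], [0.0, 0.0, 0.0, 1.0]]
{'t': 0.1, 'q': [-1.248, 0.478, 0.022, 1.556, -0.012, 1.109, -0.083], 'joint_vel': [-0.001, -0.001, 0.0, -0.002, -0.001, -0.001, 0.0], 'joint_torque': [0.005, -59.776, 1.614, -28.195, 0.013, 0.005, -0.0], 'eef_pos': [0.282, 0.613, 0.23], 'tool_rot': [-0.0, 0.214, 0.977, -0.001], 'contact_force': [0.01, -0.524, -0.687], 'torque': [-0.074, 0.028, 0.008], 'grasp_force': 0.0, 'gripper_width': 1.001} 0.0187
```

View pics/side0.png

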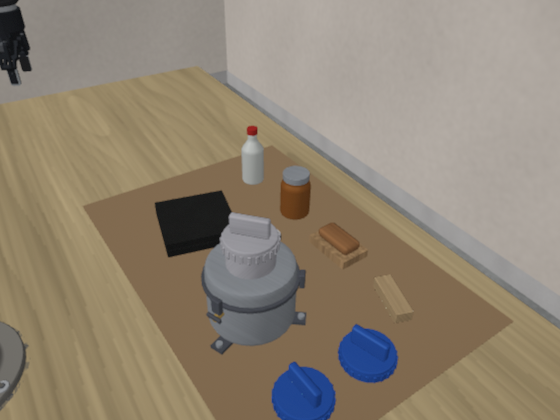

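View pics/top0.png

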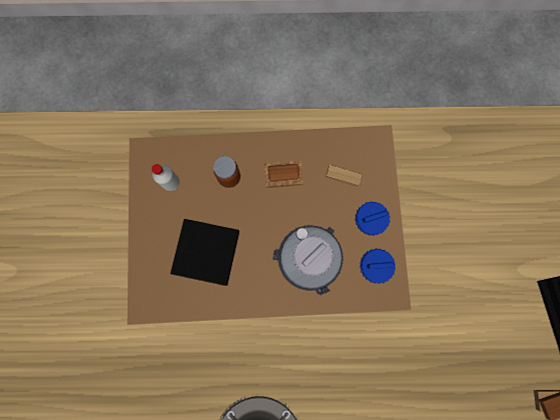

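The side view shows the grey cap with its wing at about (250,235) on the pot, and the black panel at (197,220). The top view shows the cap at (314,255), the panel at (205,252) and the gauge at (302,233). There are three cap-like things: grey (314,255), blue (373,218) and blue (378,266). The grey one on the pot fits the description, since it is aluminium and sits on the neck. I'll confirm it in an enlarged crop.

```bash
python3 - <<'E'
import cv2,numpy as np
t=np.load("top0.npz")["img"][220:300,270:350,::-1]; s=np.load("side0.npz")["img"][205:285,205:305,::-1]
cv2.imwrite("pics/crop.png",np.hstack([cv2.resize(t,None,fx=4.4,fy=4.4,interpolation=2),cv2.resize(s,None,fx=4.4,fy=4.4,interpolation=2)]))
E
```

```text
(no output)
```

View pics/crop.png

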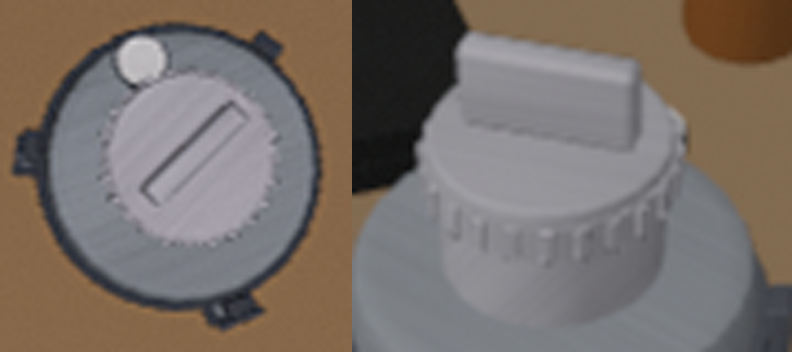

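The crop confirms it: the grey cap sits on the pot neck with the wing diagonal. The wing-top ends are at about (303.6,263.6) and (324.5,244.5) in the top view, and about (230.7,213.6) and (269.8,219.1) in the side view.

```bash
cat > h.py <<'E'
import numpy as np,cv2
def ray(c,p):
    d=np.linalg.inv(c["K"])@np.array([p[0],p[1],1.]); return c["pose"][:3,3],c["pose"][:3,:3]@d/np.linalg.norm(d)
def plane(c,p,z):
    o,d=ray(c,p); return o+d*(z-o[2])/d[2]
def tri(rs):
    A=sum(np.eye(3)-np.outer(d,d) for o,d in rs); b=sum((np.eye(3)-np.outer(d,d))@o for o,d in rs)
    x=np.linalg.solve(A,b); return x,max(np.linalg.norm((np.eye(3)-np.outer(d,d))@(x-o)) for o,d in rs)
E
python3 - <<'E'
from h import *
t=dict(np.load("top0.npz"));s=dict(np.load("side0.npz"))
T=[(303.6,263.6),(324.5,244.5)];S=[(230.7,213.6),(269.8,219.1)]
m=lambda P:tuple(np.mean(P,0))
for a,b in ((T[0],S[0]),(T[1],S[1]),(m(T),m(S)),(T[0],S[1]),(T[1],S[0])): 
    x,e=tri([ray(t,a),ray(s,b)]);print(x.round(4),e.round(4))
a,b=plane(t,T[0],.23),plane(t,T[1],.23);print(a,b,np.linalg.norm(a-b),np.degrees(np.arctan2(*(b-a)[[1,0]])))
def panel(c,thr):
    m=((c["img"].max(2)<thr)*255).astype(np.uint8); m=cv2.morphologyEx(m,cv2.MORPH_OPEN,np.ones((3,3)))
    cs,_=cv2.findContours(m,0,2)
    return max([k for k in cs if cv2.boundingRect(k)[0]+cv2.boundingRect(k)[2]<300 and cv2.boundingRect(k)[1]>150 and cv2.boundingRect(k)[0]>100],key=cv2.contourArea)
for c in(t,s):
    k=panel(c,45); print(cv2.contourArea(k),cv2.boundingRect(k))
    q=cv2.approxPolyDP(cv2.convexHull(k),5,True)[:,0];print(q.tolist())
    for p in q: print("  ",plane(c,p,.036).round(4))
E
```

```text
[ 0.4638 -0.1181  0.229 ] 0.0013
[ 0.5071 -0.1677  0.2333] 0.001
[ 0.4856 -0.143   0.231 ] 0.0014
[ 0.4914 -0.1341  0.2145] 0.0321
[ 0.4781 -0.1546  0.2541] 0.0279
[ 0.46256685 -0.11752746  0.23      ] [ 0.50646705 -0.16759777  0.23      ] 0.06659026286266423 -48.75664879659744
3125.5 (171, 219, 68, 66)
[[184, 219], [238, 230], [226, 284], [171, 273]]
   [0.6009 0.2078 0.036 ]
   [0.5676 0.0539 0.036 ]
   [0.4175 0.0864 0.036 ]
   [0.4494 0.2399 0.036 ]
3373.5 (156, 191, 74, 65)
[[221, 191], [229, 213], [218, 243], [168, 255], [156, 203]]
   [0.6019 0.2057 0.036 ]
   [0.5771 0.1176 0.036 ]
   [0.5089 0.0369 0.036 ]
   [0.4062 0.0557 0.036 ]
   [0.4513 0.2388 0.036 ]
```

Request:
servo_tool([
  [[-0.031,-0.026,-0.02,0.5,0,0,1],[-0.313,-0.256,-0.1,0,0,4.82,1],[-0.313,-0.256,-0.1,0,0,4.82,1],[-0.313,-0.256,-0.1,0,0,4.82,1],[-0.313,-0.256,-0.1,0,0,4.82,1],[-0.313,-0.256,-0.1,0,0,4.82,1],[-0.313,-0.256,-0.1,0,0,4.82,1],[-0.313,-0.256,-0.1,0,0,4.82,1],[-0.313,-0.256,-0.1,0,0,4.82,1],[-0.313,-0.256,-0.1,0,0,4.82,1],[-0.313,-0.256,-0.1,0,0,4.82,1],[-0.313,-0.256,-0.1,0,0,4.82,1]],
])

```text
t: 1.1
eef_pos: [0.4607, 0.2473, 0.3319]
tool_rot: [0.0, 0.416, 0.909, 0.0]
contact_force: [-0.9, 0.2, 0.8]
gripper_width: 1.001
grasp_force: 0.0
```

Request:
servo_tool([
  [[-0.312,-0.24,0,0,0,0,1],[-0.312,-0.24,0,0,0,0,1],[-0.312,-0.24,0,0,0,0,1],[-0.312,-0.24,0,0,0,0,1],[-0.312,-0.24,0,0,0,0,1],[-0.312,-0.24,0,0,0,0,1],[-0.312,-0.24,0,0,0,0,1],[-0.312,-0.24,0,0,0,0,1],[-0.312,-0.24,0,0,0,0,1],[-0.312,-0.24,0,0,0,0,1],[-0.312,-0.24,0,0,0,0,1],[-0.312,-0.24,0,0,0,0,1],[-0.312,-0.24,0,0,0,0,1]],
])

```text
t: 2.18
eef_pos: [0.4847, -0.1405, 0.3307]
tool_rot: [-0.001, 0.412, 0.911, 0.0]
contact_force: [-0.5, -0.3, -0.1]
gripper_width: 0.996
grasp_force: 0.0
```

```bash
python3 - <<'E'
from station import bot
from h import *
c=bot.read_camera("wrist"); cv2.imwrite("pics/w1.png",c["img"][:,:,::-1]); np.savez("w1.npz",**c); print(c["K"].round(1).tolist(),c["pose"].round(4).tolist())
o=bot.get_obs();print({k:np.round(v,4).tolist() for k,v in o.items() if k!='joint_torque'})
E
```

```text
[[355.9, 0.0, 282.3], [0.0, 355.9, 208.1], [0.0, 0.0, 1.0]] [[0.7498, 0.6383, 0.1743, 0.441], [0.6617, -0.7232, -0.1977, -0.0884], [-0.0001, 0.2635, -0.9646, 0.4735], [0.0, 0.0, 0.0, 1.0]]
{'t': 2.2333, 'q': [-0.4107, 0.1033, 0.6277, 1.856, -0.0654, 1.2037, 0.9612], 'joint_vel': [-0.0049, -0.0044, 0.0032, 0.0006, 0.0022, 0.0022, 0.0043], 'eef_pos': [0.4848, -0.1403, 0.3308], 'tool_rot': [-0.0006, 0.4112, 0.9115, 0.0001], 'contact_force': [0.7723, 0.6333, 0.2996], 'torque': [0.0091, -0.0094, -0.0301], 'grasp_force': 0.0, 'gripper_width': 1.0023}
```

View pics/w1.png

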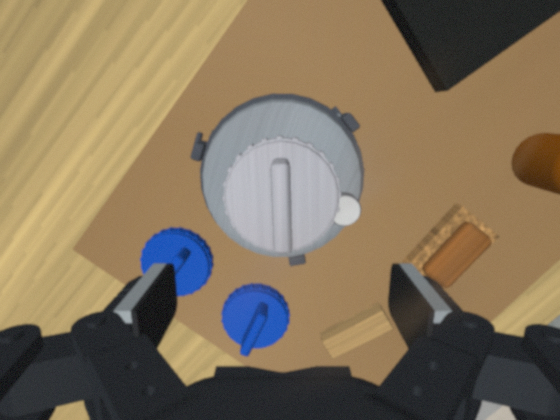

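The wrist view shows the cap disc centred at about (282,197). The wing runs nearly vertical, from (281,160) to (283,252), between the fingers' columns. Next I'll measure the wing's edges for its line and angle.

```bash
python3 - <<'E'
from h import *
c=dict(np.load("w1.npz")); g=cv2.cvtColor(c["img"],cv2.COLOR_RGB2GRAY)
for r in range(155,256,8): print(r,g[r,264:302].tolist())
cv2.imwrite("pics/w1c.png",cv2.resize(c["img"][130:265,215:355,::-1],None,fx=4.2,fy=4.2,interpolation=2))
E
```

```text
155 [190, 188, 187, 183, 182, 185, 187, 187, 187, 186, 188, 187, 188, 185, 186, 188, 190, 187, 182, 182, 185, 181, 182, 184, 183, 184, 182, 183, 178, 183, 180, 180, 183, 184, 185, 186, 184, 183]
163 [186, 187, 187, 183, 184, 186, 178, 168, 157, 154, 153, 156, 157, 157, 157, 155, 157, 156, 155, 154, 151, 141, 132, 115, 118, 144, 172, 180, 180, 180, 181, 184, 184, 186, 184, 184, 185, 183]
171 [187, 188, 188, 188, 182, 177, 167, 170, 175, 181, 187, 187, 190, 191, 193, 190, 192, 188, 187, 183, 179, 171, 161, 145, 132, 133, 151, 173, 180, 180, 184, 184, 184, 186, 184, 185, 184, 186]
179 [187, 185, 188, 186, 185, 181, 175, 167, 175, 181, 183, 185, 191, 191, 193, 193, 189, 189, 184, 184, 180, 172, 162, 147, 133, 131, 151, 171, 179, 181, 182, 183, 187, 186, 186, 185, 185, 184]
187 [189, 188, 189, 187, 183, 181, 174, 168, 171, 176, 183, 186, 189, 192, 193, 191, 192, 187, 185, 184, 183, 174, 161, 150, 138, 127, 147, 171, 182, 181, 178, 184, 186, 186, 187, 184, 184, 186]
195 [186, 188, 186, 188, 186, 182, 176, 166, 170, 177, 180, 184, 188, 188, 189, 191, 190, 187, 186, 184, 180, 176, 164, 155, 
[... 734 characters left out ...]
 185, 186, 186, 183, 179, 177, 178, 171, 161, 148, 140, 135, 147, 172, 178, 179, 181, 184, 186, 182, 182, 181, 179]
235 [182, 182, 183, 184, 182, 181, 181, 180, 170, 164, 169, 177, 179, 183, 183, 184, 184, 181, 180, 176, 174, 175, 169, 160, 152, 141, 135, 143, 157, 175, 177, 179, 182, 182, 185, 183, 182, 181]
243 [179, 183, 181, 184, 183, 184, 181, 178, 171, 163, 166, 171, 179, 178, 182, 183, 184, 181, 177, 174, 174, 170, 169, 161, 150, 140, 135, 136, 150, 169, 177, 178, 181, 182, 181, 183, 180, 178]
251 [149, 147, 151, 151, 153, 154, 158, 158, 155, 159, 157, 159, 163, 166, 166, 168, 169, 167, 166, 161, 162, 163, 157, 153, 148, 140, 133, 136, 146, 152, 150, 147, 148, 150, 146, 145, 146, 145]
```

View pics/w1c.png

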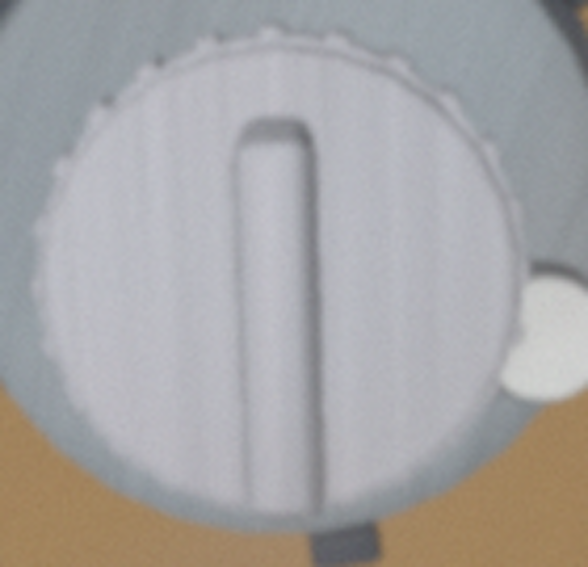

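```bash
python3 - <<'E'
from h import *
from station import bot
c=dict(np.load("w1.npz"));t=dict(np.load("top0.npz"))
a,b=plane(c,(280,171),.229),plane(c,(281.8,243),.229); print(a,b,np.degrees(np.arctan2(*(a-b)[[1,0]])))
# disc outline ellipse centre: wrist & top at plane z=.192
for x in [(281.5,197)]: print(plane(c,x,.19))
# triangulate wing far-end, wrist vs top0
for p,q in (((280.5,166),(303.6,263.6)),((282,251),(324.5,244.5))):
    print(tri([ray(c,p),ray(t,q)]))
# gripper lateral: angle of tool x
print(bot.get_obs()["eef_pos"])
E
```

```text
[ 0.46634205 -0.11958651  0.229     ] [ 0.50240387 -0.15859035  0.229     ] 132.75558014497315
[ 0.48548361 -0.13985731  0.19      ]
(array([ 0.46291451, -0.11647155,  0.2368208 ]), np.float64(0.0009002655561742231))
(array([ 0.50878036, -0.16800545,  0.21685272]), np.float64(0.001584358155466469))
[ 0.48477519 -0.14028104  0.33079874]
```

Request:
servo_tool([
  [[0,0,0.03,0,0,-0.1,1],[0,0,0.06,0,0,-0.1,1],[0,0,0.09,0,0,-0.1,1],[0,0,0.11,0,0,-0.1,1],[0,0,0.12,0,0,-0.1,1],[0,0,0.126,0,0,-0.1,1],[0,0,0.131,0,0,-0.1,1],[0,0,0.131,0,0,-0.1,1],[0,0,0.131,0,0,-0.1,1]],
], grip_force=30)

```text
t: 2.98
eef_pos: [0.4851, -0.1427, 0.2011]
tool_rot: [0.001, 0.409, 0.913, 0.0]
contact_force: [-0.5, -0.9, 0.7]
gripper_width: 1.001
grasp_force: 0.0
```

Request:
servo_tool([
  [[0,0,0,0,0,0,0.6],[0,0,0,0,0,0,0.3],[0,0,0,0,0,0,0],[0,0,0,0,0,0,0],[0,0,0,0,0,0,0],[0,0,0,0,0,0,0],[0,0,0,0,0,0,0],[0,0,0,0,0,0,0],[0,0,0,0,0,0,0],[0,0,0,0,0,0,0],[0,0,0,0,0,0,0],[0,0,0,0,0,0,0]],
], grip_force=30)

```text
t: 3.98
eef_pos: [0.4847, -0.1428, 0.2005]
tool_rot: [0.0, 0.409, 0.913, 0.0]
contact_force: [0.0, 0.7, 4.7]
gripper_width: 0.156
grasp_force: 34.2
```

```bash
cat > st.py <<'E'
from station import bot
import numpy as np
o=bot.get_obs();r=o["tool_rot"];print("t",round(float(o["t"]),2),"pos",np.round(o["eef_pos"],4),"yaw_y",round(float(np.degrees(2*np.arctan2(r[2],r[1]))-90),2),"rot",np.round(r,4),"F",np.round(o["contact_force"],1),"M",np.round(o["torque"],2),"w",round(float(o["gripper_width"]),3),"gf",round(float(o["grasp_force"]),1),"q",np.round(o["q"],2))
E
python3 st.py
```

```text
t 3.98 pos [ 0.4847 -0.1428  0.2005] yaw_y 41.72 rot [2.000e-04 4.090e-01 9.126e-01 1.000e-04] F [0.  0.7 4.7] M [ 0.18  0.01 -0.04] w 0.156 gf 34.2 q [-0.35  0.26  0.61  2.02 -0.19  0.92  1.09]
```

Request:
servo_tool([
  [[0,0,0,0,0,0,0],[0,0,0,0,0,0,0],[0,0,0,0,0,-0.1,0],[0,0,0,0,0,-0.2,0],[0,0,0,0,0,-0.3,0],[0,0,0,0,0,-0.4,0],[0,0,0,0,0,-0.4,0]],
], grip_force=80)

```text
t: 4.57
eef_pos: [0.4845, -0.1429, 0.2003]
tool_rot: [0.0, 0.393, 0.92, 0.0]
contact_force: [0.6, 1.2, 3.3]
gripper_width: 0.147
grasp_force: 79.7
```

```bash
python3 st.py
```

```text
t 4.57 pos [ 0.4845 -0.1429  0.2003] yaw_y 43.76 rot [1.000e-04 3.927e-01 9.197e-01 0.000e+00] F [0.6 1.2 3.3] M [ 0.15 -0.12  0.04] w 0.147 gf 79.7 q [-0.34  0.26  0.6   2.02 -0.18  0.92  1.12]
```

Request:
servo_tool([
  [[0,0,0,0,0,-0.1,0],[0,0,0,0,0,-0.2,0],[0,0,0,0,0,-0.3,0],[0,0,0,0,0,-0.4,0],[0,0,0,0,0,-0.5,0],[0,0,0,0,0,-0.5,0]],
])

```text
t: 5.07
eef_pos: [0.4843, -0.1429, 0.2003]
tool_rot: [-0.0, 0.373, 0.928, -0.0]
contact_force: [-0.3, 0.0, 4.5]
gripper_width: 0.147
grasp_force: 79.8
```

```bash
python3 st.py
```

```text
t 5.07 pos [ 0.4843 -0.1429  0.2003] yaw_y 46.25 rot [-0.      0.3726  0.928  -0.    ] F [-0.3  0.   4.5] M [ 0.05  0.04 -0.01] w 0.147 gf 79.8 q [-0.34  0.26  0.59  2.02 -0.18  0.91  1.16]
```

Request:
servo_tool([
  [[0,0,0,0,0,-0.12,0],[0,0,0,0,0,-0.24,0],[0,0,0,0,0,-0.36,0],[0,0,0,0,0,-0.48,0],[0,0,0,0,0,-0.6,0],[0,0,0,0,0,-0.6,0]],
])

```text
t: 5.57
eef_pos: [0.4843, -0.1429, 0.2002]
tool_rot: [-0.0, 0.348, 0.937, -0.0]
contact_force: [-0.5, -0.7, 4.0]
gripper_width: 0.156
grasp_force: 79.8
```

```bash
python3 st.py
```

```text
t 5.57 pos [ 0.4843 -0.1429  0.2002] yaw_y 49.26 rot [-1.000e-04  3.481e-01  9.375e-01 -1.000e-04] F [-0.5 -0.7  4. ] M [-0.12  0.19 -0.04] w 0.156 gf 79.8 q [-0.33  0.26  0.58  2.02 -0.18  0.91  1.21]
```

Request:
servo_tool([
  [[0,0,0,0,0,-0.1,0],[0,0,0,0,0,-0.2,0],[0,0,0,0,0,-0.3,0],[0,0,0,0,0,-0.4,0],[0,0,0,0,0,-0.4,0]],
])

```text
t: 5.98
eef_pos: [0.4843, -0.1429, 0.2003]
tool_rot: [-0.0, 0.332, 0.943, -0.0]
contact_force: [-0.5, 0.3, 5.3]
gripper_width: 0.15
grasp_force: 79.6
```

```bash
python3 st.py;python3 - <<'E'
from station import bot
import numpy as np,cv2
c=bot.read_camera("wrist"); np.savez("w2.npz",**c);s=bot.read_camera("side"); cv2.imwrite("pics/w2.png",np.hstack([cv2.resize(c["img"],(440,330)),cv2.resize(s["img"][190:280,200:300],(360,330),interpolation=2)])[:,:,::-1])
E
python3 st.py
```

```text
t 5.98 pos [ 0.4843 -0.1429  0.2003] yaw_y 51.25 rot [-1.000e-04  3.317e-01  9.434e-01 -0.000e+00] F [-0.5  0.3  5.3] M [-0.17  0.2  -0.  ] w 0.15 gf 79.6 q [-0.32  0.26  0.58  2.02 -0.17  0.91  1.24]
t 6.08 pos [ 0.4844 -0.1428  0.2003] yaw_y 51.22 rot [-0.      0.332   0.9433 -0.    ] F [-0.6 -0.2  4.3] M [-0.12  0.24  0.03] w 0.148 gf 79.7 q [-0.32  0.26  0.58  2.02 -0.17  0.91  1.24]
```

View pics/w2.png

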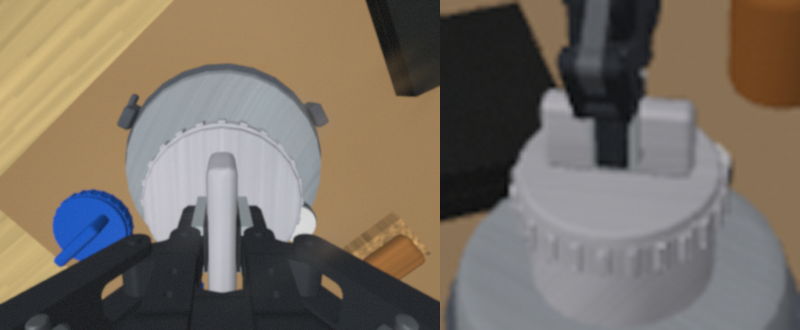

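The view shows the pads gripping mid-wing, and the wing has turned with the gripper, centred at about (222,220) in the left half. I'll keep turning in small steps.

Request:
servo_tool([
  [[0,0,0,0,0,-0.1,0],[0,0,0,0,0,-0.2,0],[0,0,0,0,0,-0.3,0],[0,0,0,0,0,-0.4,0],[0,0,0,0,0,-0.5,0],[0,0,0,0,0,-0.5,0]],
])

```text
t: 6.58
eef_pos: [0.4844, -0.1428, 0.2003]
tool_rot: [-0.0, 0.311, 0.95, 0.0]
contact_force: [-0.9, -0.1, 4.6]
gripper_width: 0.148
grasp_force: 79.7
```

```bash
python3 st.py
```

```text
t 6.58 pos [ 0.4844 -0.1428  0.2003] yaw_y 53.75 rot [-0.      0.3111  0.9504  0.    ] F [-0.9 -0.1  4.6] M [-0.11  0.18  0.  ] w 0.148 gf 79.7 q [-0.32  0.25  0.57  2.02 -0.17  0.91  1.28]
```

Request:
servo_tool([
  [[0,0,0,0,0,-0.1,0],[0,0,0,0,0,-0.2,0],[0,0,0,0,0,-0.3,0],[0,0,0,0,0,-0.4,0],[0,0,0,0,0,-0.5,0]],
])

```text
t: 7.0
eef_pos: [0.4845, -0.1428, 0.2003]
tool_rot: [0.0, 0.29, 0.957, 0.0]
contact_force: [-1.6, 0.8, 4.6]
gripper_width: 0.15
grasp_force: 79.7
```

```bash
echo 'print("tau7",o["joint_torque"][[4,5,6]].round(3) if hasattr(o["joint_torque"],"round") else o["joint_torque"])'>>st.py; python3 st.py
```

```text
t 7.0 pos [ 0.4845 -0.1428  0.2003] yaw_y 56.27 rot [0.     0.2901 0.957  0.    ] F [-1.6  0.8  4.6] M [-0.11  0.19  0.01] w 0.15 gf 79.7 q [-0.31  0.25  0.56  2.02 -0.17  0.91  1.32]
tau7 [-0.109 -0.187 -0.087]
```

Request:
servo_tool([
  [[0,0,0,0,0,-0.1,0],[0,0,0,0,0,-0.2,0],[0,0,0,0,0,-0.3,0],[0,0,0,0,0,-0.4,0],[0,0,0,0,0,-0.5,0]],
])

```text
t: 7.42
eef_pos: [0.4844, -0.1428, 0.2003]
tool_rot: [0.0, 0.269, 0.963, 0.0]
contact_force: [-0.3, -0.3, 3.6]
gripper_width: 0.152
grasp_force: 79.6
```

```bash
python3 st.py
```

```text
t 7.42 pos [ 0.4844 -0.1428  0.2003] yaw_y 58.77 rot [0.     0.2692 0.9631 0.    ] F [-0.3 -0.3  3.6] M [-0.06  0.15 -0.07] w 0.152 gf 79.6 q [-0.3   0.25  0.55  2.02 -0.17  0.91  1.36]
tau7 [-0.047 -0.169 -0.083]
```

Request:
servo_tool([
  [[0,0,0,0,0,-0.1,0],[0,0,0,0,0,-0.2,0],[0,0,0,0,0,-0.3,0],[0,0,0,0,0,-0.4,0],[0,0,0,0,0,-0.5,0]],
])

```text
t: 7.83
eef_pos: [0.4844, -0.1428, 0.2003]
tool_rot: [-0.0, 0.248, 0.969, 0.0]
contact_force: [-0.8, 0.1, 4.7]
gripper_width: 0.149
grasp_force: 79.7
```

```bash
python3 st.py
```

```text
t 7.83 pos [ 0.4844 -0.1428  0.2003] yaw_y 61.27 rot [-0.      0.2481  0.9687  0.    ] F [-0.8  0.1  4.7] M [-0.01  0.17 -0.03] w 0.149 gf 79.7 q [-0.29  0.25  0.54  2.02 -0.16  0.91  1.4 ]
tau7 [-0.028 -0.166 -0.088]
```

Request:
servo_tool([
  [[0,0,0,0,0,-0.1,0],[0,0,0,0,0,-0.2,0],[0,0,0,0,0,-0.3,0],[0,0,0,0,0,-0.4,0],[0,0,0,0,0,-0.5,0]],
])

```text
t: 8.25
eef_pos: [0.4844, -0.1428, 0.2003]
tool_rot: [-0.0, 0.227, 0.974, 0.0]
contact_force: [0.0, -0.0, 4.7]
gripper_width: 0.148
grasp_force: 79.7
```

```bash
python3 st.py
```

```text
t 8.25 pos [ 0.4844 -0.1428  0.2003] yaw_y 63.76 rot [-0.      0.227   0.9739  0.    ] F [ 0.  -0.   4.7] M [-0.02  0.14 -0.01] w 0.148 gf 79.7 q [-0.29  0.25  0.53  2.02 -0.16  0.91  1.44]
tau7 [-0.039 -0.172 -0.09 ]
```

Request:
servo_tool([
  [[0,0,0,0,0,-0.1,0],[0,0,0,0,0,-0.2,0],[0,0,0,0,0,-0.3,0],[0,0,0,0,0,-0.4,0],[0,0,0,0,0,-0.5,0]],
])

```text
t: 8.67
eef_pos: [0.4844, -0.1429, 0.2003]
tool_rot: [0.0, 0.206, 0.979, -0.0]
contact_force: [-1.0, 0.5, 5.0]
gripper_width: 0.151
grasp_force: 79.6
```

```bash
python3 st.py
```

```text
t 8.67 pos [ 0.4844 -0.1429  0.2003] yaw_y 66.26 rot [ 0.      0.2057  0.9786 -0.    ] F [-1.   0.5  5. ] M [-0.07  0.15 -0.04] w 0.151 gf 79.6 q [-0.28  0.25  0.52  2.02 -0.16  0.91  1.48]
tau7 [-0.071 -0.174 -0.09 ]
```

Request:
servo_tool([
  [[0,0,0,0,0,-0.1,0],[0,0,0,0,0,-0.2,0],[0,0,0,0,0,-0.3,0],[0,0,0,0,0,-0.4,0],[0,0,0,0,0,-0.5,0]],
])

```text
t: 9.08
eef_pos: [0.4844, -0.1428, 0.2003]
tool_rot: [-0.0, 0.184, 0.983, -0.0]
contact_force: [-0.3, 0.3, 4.6]
gripper_width: 0.152
grasp_force: 79.7
```

```bash
python3 st.py
```

```text
t 9.08 pos [ 0.4844 -0.1428  0.2003] yaw_y 68.76 rot [-0.      0.1843  0.9829 -0.    ] F [-0.3  0.3  4.6] M [-0.14  0.11 -0.01] w 0.152 gf 79.7 q [-0.27  0.25  0.52  2.02 -0.15  0.91  1.52]
tau7 [-0.1   -0.167 -0.084]
```

Request:
servo_tool([
  [[0,0,0,0,0,-0.1,0],[0,0,0,0,0,-0.2,0],[0,0,0,0,0,-0.3,0],[0,0,0,0,0,-0.4,0],[0,0,0,0,0,-0.5,0]],
])

```text
t: 9.5
eef_pos: [0.4844, -0.1428, 0.2003]
tool_rot: [0.0, 0.163, 0.987, 0.0]
contact_force: [0.1, 0.1, 4.3]
gripper_width: 0.15
grasp_force: 79.7
```

```bash
python3 st.py
```

```text
t 9.5 pos [ 0.4844 -0.1428  0.2003] yaw_y 71.27 rot [0.     0.1627 0.9867 0.    ] F [0.1 0.1 4.3] M [-0.15  0.19 -0.  ] w 0.15 gf 79.7 q [-0.27  0.25  0.51  2.02 -0.15  0.91  1.56]
tau7 [-0.121 -0.154 -0.088]
```

Request:
servo_tool([
  [[0,0,0,0,0,-0.1,0],[0,0,0,0,0,-0.2,0],[0,0,0,0,0,-0.3,0],[0,0,0,0,0,-0.4,0],[0,0,0,0,0,-0.5,0]],
])

```text
t: 9.92
eef_pos: [0.4844, -0.1427, 0.2003]
tool_rot: [0.0, 0.141, 0.99, 0.0]
contact_force: [-0.5, -0.4, 4.3]
gripper_width: 0.148
grasp_force: 79.6
```

```bash
python3 st.py
```

```text
t 9.92 pos [ 0.4844 -0.1427  0.2003] yaw_y 73.76 rot [0.000e+00 1.413e-01 9.900e-01 1.000e-04] F [-0.5 -0.4  4.3] M [ 0.09  0.12 -0.09] w 0.148 gf 79.6 q [-0.26  0.25  0.5   2.02 -0.15  0.91  1.61]
tau7 [ 0.168 -0.199  0.032]
```

Request:
servo_tool([
  [[0,0,0,0,0,-0.05,0],[0,0,0,0,0,-0.1,0],[0,0,0,0,0,-0.1,0]],
])

```text
t: 10.17
eef_pos: [0.4845, -0.1425, 0.2003]
tool_rot: [-0.0, 0.137, 0.991, 0.0]
contact_force: [0.0, 1.2, 5.3]
gripper_width: 0.149
grasp_force: 79.7
```

```bash
python3 st.py
```

```text
t 10.17 pos [ 0.4845 -0.1425  0.2003] yaw_y 74.24 rot [-0.000e+00  1.371e-01  9.906e-01  2.000e-04] F [0.  1.2 5.3] M [ 0.31  0.11 -0.13] w 0.149 gf 79.7 q [-0.26  0.25  0.5   2.02 -0.15  0.91  1.61]
tau7 [ 0.391 -0.267  0.219]
```

The stop is met at about yaw 73.5°: the torque is rising and still gentle at about 0.3 N m. I'll ease back slightly and press down.

Request:
servo_tool([
  [[0,0,0.0005,0,0,0.06,0],[0,0,0.001,0,0,0.1,0],[0,0,0.0015,0,0,0.1,0],[0,0,0.002,0,0,0.1,0],[0,0,0.0025,0,0,0.1,0],[0,0,0.003,0,0,0.1,0],[0,0,0.0035,0,0,0.1,0],[0,0,0.0035,0,0,0.1,0]],
])

```text
t: 10.83
eef_pos: [0.4845, -0.1425, 0.197]
tool_rot: [0.0, 0.141, 0.99, 0.0]
contact_force: [-1.7, 1.5, 7.2]
gripper_width: 0.147
grasp_force: 80.2
```

```bash
python3 st.py
```

```text
t 10.83 pos [ 0.4845 -0.1425  0.197 ] yaw_y 73.75 rot [0.000e+00 1.414e-01 9.900e-01 2.000e-04] F [-1.7  1.5  7.2] M [0.29 0.33 0.07] w 0.147 gf 80.2 q [-0.26  0.25  0.5   2.02 -0.15  0.91  1.61]
tau7 [ 0.231 -0.629 -0.007]
```

Request:
servo_tool([
  [[0,0,0.0005,0,0,0,0],[0,0,0.001,0,0,0,0],[0,0,0.0015,0,0,0,0],[0,0,0.002,0,0,0,0],[0,0,0.0025,0,0,0,0],[0,0,0.003,0,0,0,0],[0,0,0.0035,0,0,0,0],[0,0,0.004,0,0,0,0],[0,0,0.004,0,0,0,0]],
])

```text
t: 11.58
eef_pos: [0.4846, -0.1426, 0.1934]
tool_rot: [0.0, 0.141, 0.99, 0.0]
contact_force: [-2.7, 2.2, 11.7]
gripper_width: 0.146
grasp_force: 80.5
```

```bash
python3 st.py
```

```text
t 11.58 pos [ 0.4846 -0.1426  0.1934] yaw_y 73.75 rot [1.000e-04 1.413e-01 9.900e-01 3.000e-04] F [-2.7  2.2 11.7] M [0.38 0.64 0.07] w 0.146 gf 80.5 q [-0.26  0.26  0.5   2.02 -0.16  0.9   1.61]
tau7 [ 0.203 -1.084 -0.02 ]
```

Request:
servo_tool([
  [[0,0,0.0004,0,0,0,0],[0,0,0.0008,0,0,0,0],[0,0,0.0008,0,0,-0.1,0],[0,0,0.0008,0,0,-0.2,0],[0,0,0.0008,0,0,-0.3,0],[0,0,0.0008,0,0,-0.4,0],[0,0,0.0008,0,0,-0.4,0]],
])

```text
t: 12.17
eef_pos: [0.4847, -0.1427, 0.1928]
tool_rot: [0.0, 0.124, 0.992, 0.0]
contact_force: [-2.0, 2.3, 12.6]
gripper_width: 0.151
grasp_force: 80.8
```

```bash
python3 st.py
```

```text
t 12.17 pos [ 0.4847 -0.1427  0.1928] yaw_y 75.74 rot [3.000e-04 1.241e-01 9.923e-01 3.000e-04] F [-2.   2.3 12.6] M [ 0.32  0.68 -0.02] w 0.151 gf 80.8 q [-0.25  0.26  0.49  2.02 -0.16  0.9   1.64]
tau7 [ 0.224 -1.031  0.196]
```

Request:
servo_tool([
  [[0,0,0,0,0,-0.1,0],[0,0,0,0,0,-0.2,0],[0,0,0,0,0,-0.2,0]],
])

```text
t: 12.42
eef_pos: [0.4848, -0.1428, 0.1928]
tool_rot: [0.0, 0.115, 0.993, 0.0]
contact_force: [-2.0, 1.3, 11.5]
gripper_width: 0.151
grasp_force: 80.7
```

```bash
python3 st.py
```

```text
t 12.42 pos [ 0.4848 -0.1428  0.1928] yaw_y 76.74 rot [4.000e-04 1.155e-01 9.933e-01 2.000e-04] F [-2.   1.3 11.5] M [ 0.3   0.57 -0.03] w 0.151 gf 80.7 q [-0.25  0.26  0.49  2.02 -0.15  0.9   1.66]
tau7 [ 0.19  -0.962  0.196]
```

Torque is steady, so the lugs are under the stop. I'll turn on.

Request:
servo_tool([
  [[0,0,0,0,0,-0.2,0],[0,0,0,0,0,-0.4,0],[0,0,0,0,0,-0.6,0],[0,0,0,0,0,-0.8,0],[0,0,0,0,0,-1.0,0],[0,0,0,0,0,-1.2,0],[0,0,0,0,0,-1.4,0],[0,0,0,0,0,-1.6,0],[0,0,0,0,0,-1.8,0],[0,0,0,0,0,-2.0,0],[0,0,0,0,0,-2.2,0],[0,0,0,0,0,-2.4,0],[0,0,0,0,0,-2.6,0],[0,0,0,0,0,-2.8,0],[0,0,0,0,0,-3.0,0],[0,0,0,0,0,-3.2,0],[0,0,0,0,0,-3.4,0],[0,0,0,0,0,-3.6,0],[0,0,0,0,0,-3.8,0],[0,0,0,0,0,-4.0,0]],
])

```text
t: 14.08
eef_pos: [0.4857, -0.1433, 0.1932]
tool_rot: [0.001, -0.059, 0.998, -0.0]
contact_force: [-0.3, 0.1, 11.0]
gripper_width: 0.149
grasp_force: 80.7
```

```bash
python3 st.py
```

```text
t 14.08 pos [ 0.4857 -0.1433  0.1932] yaw_y 96.75 rot [ 1.500e-03 -5.890e-02  9.983e-01 -3.000e-04] F [-0.3  0.1 11. ] M [ 0.04  0.14 -0.14] w 0.149 gf 80.7 q [-0.19  0.25  0.42  2.02 -0.13  0.89  1.99]
tau7 [ 0.047 -0.208 -0.145]
```

Request:
servo_tool([
  [[0,0,0.0002,0,0,-0.22,0],[0,0,0.0004,0,0,-0.44,0],[0,0,0.0004,0,0,-0.66,0],[0,0,0.0004,0,0,-0.88,0],[0,0,0.0004,0,0,-1.1,0],[0,0,0.0004,0,0,-1.32,0],[0,0,0.0004,0,0,-1.54,0],[0,0,0.0004,0,0,-1.76,0],[0,0,0.0004,0,0,-1.98,0],[0,0,0.0004,0,0,-2.2,0],[0,0,0.0004,0,0,-2.42,0],[0,0,0.0004,0,0,-2.64,0],[0,0,0.0004,0,0,-2.86,0],[0,0,0.0004,0,0,-3.08,0],[0,0,0.0004,0,0,-3.3,0],[0,0,0.0004,0,0,-3.52,0],[0,0,0.0004,0,0,-3.74,0],[0,0,0.0004,0,0,-3.96,0],[0,0,0.0004,0,0,-4.18,0],[0,0,0.0004,0,0,-4.4,0]],
])

```text
t: 15.75
eef_pos: [0.486, -0.1433, 0.193]
tool_rot: [0.002, -0.248, 0.969, -0.001]
contact_force: [0.9, -0.2, 11.7]
gripper_width: 0.149
grasp_force: 80.8
```

```bash
python3 st.py
```

```text
t 15.75 pos [ 0.486  -0.1433  0.193 ] yaw_y 118.76 rot [ 1.700e-03 -2.484e-01  9.687e-01 -8.000e-04] F [ 0.9 -0.2 11.7] M [ 0.01 -0.   -0.09] w 0.149 gf 80.8 q [-0.14  0.25  0.35  2.01 -0.11  0.89  2.35]
tau7 [ 0.076 -0.052 -0.17 ]
```

Request:
servo_tool([
  [[0,0,-0.001,0,0,0,0],[0,0,-0.002,0,0,0,0],[0,0,-0.003,0,0,0,0],[0,0,-0.004,0,0,0,0],[0,0,-0.005,0,0,0,0],[0,0,-0.006,0,0,0,0],[0,0,-0.007,0,0,0,0],[0,0,-0.008,0,0,0,0],[0,0,-0.009,0,0,0,0],[0,0,-0.01,0,0,0,0],[0,0,-0.01,0,0,0,0]],
])

```text
t: 16.67
eef_pos: [0.4851, -0.143, 0.2019]
tool_rot: [0.001, -0.248, 0.969, -0.0]
contact_force: [4.6, -1.2, 3.1]
gripper_width: 0.152
grasp_force: 79.4
```

```bash
python3 st.py
```

```text
t 16.67 pos [ 0.4851 -0.143   0.2019] yaw_y 118.73 rot [ 6.000e-04 -2.481e-01  9.687e-01 -4.000e-04] F [ 4.6 -1.2  3.1] M [-0.25 -0.8   0.02] w 0.152 gf 79.4 q [-0.14  0.24  0.36  2.01 -0.1   0.92  2.34]
tau7 [-0.017  1.18  -0.026]
```

Request:
servo_tool([
  [[0,0,-0.003,0,0,0,0],[0,0,-0.006,0,0,0,0],[0,0,-0.01,0,0,0,0],[0,0,-0.015,0,0,0,0],[0,0,-0.02,0,0,0,0],[0,0,-0.03,0,0,0,0],[0,0,-0.04,0,0,0,0],[0,0,-0.05,0,0,0,0],[0,0,-0.06,0,0,0,0],[0,0,-0.07,0,0,0,0],[0,0,-0.08,0,0,0,0],[0,0,-0.085,0,0,0,0],[0,0,-0.085,0,0,0,0]],
])

```text
t: 17.75
eef_pos: [0.4852, -0.143, 0.2881]
tool_rot: [0.001, -0.248, 0.969, -0.0]
contact_force: [-0.1, -0.6, -3.3]
gripper_width: 0.15
grasp_force: 78.7
```

```bash
python3 st.py;python3 - <<'E'
from station import bot
from h import *
s=bot.read_camera("side"); np.savez("s3.npz",**s); cv2.imwrite("pics/s3.png",cv2.resize(s["img"][110:350,120:420],(750,600),interpolation=2)[:,:,::-1])
E
```

```text
t 17.75 pos [ 0.4852 -0.143   0.2881] yaw_y 118.71 rot [ 1.200e-03 -2.480e-01  9.688e-01 -4.000e-04] F [-0.1 -0.6 -3.3] M [-0.01 -0.03  0.01] w 0.15 gf 78.7 q [-0.16  0.14  0.37  1.9  -0.06  1.11  2.3 ]
tau7 [ 0.036  0.25  -0.039]
```

View pics/s3.png

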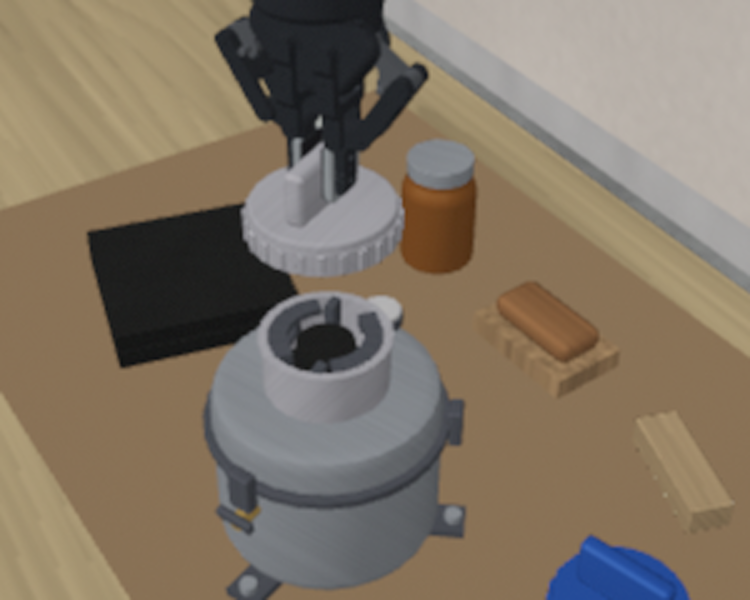

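The view shows the cap clear of the neck (wing at about (315,190) in the crop), hanging level. The neck is open, and the panel is at (195,280). I'll carry it over.

Request:
servo_tool([
  [[-0.008,0.012,0,0,0,0,0],[-0.024,0.036,0,0,0,0,0],[-0.04,0.061,0,0,0,0,0],[-0.056,0.085,0,0,0,0,0],[-0.072,0.109,0,0,0,0,0],[-0.088,0.134,0,0,0,0,0],[-0.104,0.158,0.01,0,0,0,0],[-0.12,0.182,0.03,0,0,0,0],[-0.136,0.207,0.05,0,0,0,0],[-0.148,0.225,0.07,0,0,0,0],[-0.156,0.237,0.09,0,0,0,0],[-0.16,0.243,0.11,0,0,0,0],[-0.16,0.243,0.13,0,0,0,0],[-0.16,0.243,0.15,0,0,0,0],[-0.16,0.243,0.17,0,0,0,0],[-0.16,0.243,0.18,0,0,0,0],[-0.16,0.243,0.18,0,0,0,0],[-0.16,0.243,0.18,0,0,0,0]],
])

```text
t: 19.3
eef_pos: [0.5078, 0.147, 0.1063]
tool_rot: [-0.001, -0.248, 0.969, -0.0]
contact_force: [0.5, -0.3, -2.6]
gripper_width: 0.149
grasp_force: 78.6
```

```bash
python3 st.py;python3 - <<'E'
from station import bot
from h import *
im=[]
for n in("side","top"):
    s=bot.read_camera(n); np.savez(f"{n}4.npz",**s); im.append(cv2.resize(s["img"][120:270,110:260] if n=="side" else s["img"][190:310,140:260],(400,400),interpolation=2))
cv2.imwrite("pics/s4.png",np.hstack(im)[:,:,::-1])
E
```

```text
t 19.3 pos [0.5078 0.147  0.1063] yaw_y 118.71 rot [-6.000e-04 -2.479e-01  9.688e-01 -1.000e-04] F [ 0.5 -0.3 -2.6] M [ 0.02 -0.05  0.05] w 0.149 gf 78.6 q [-0.5   0.4   0.13  2.02 -0.08  0.73  1.74]
tau7 [-0.01  0.    0.01]
```

View pics/s4.png

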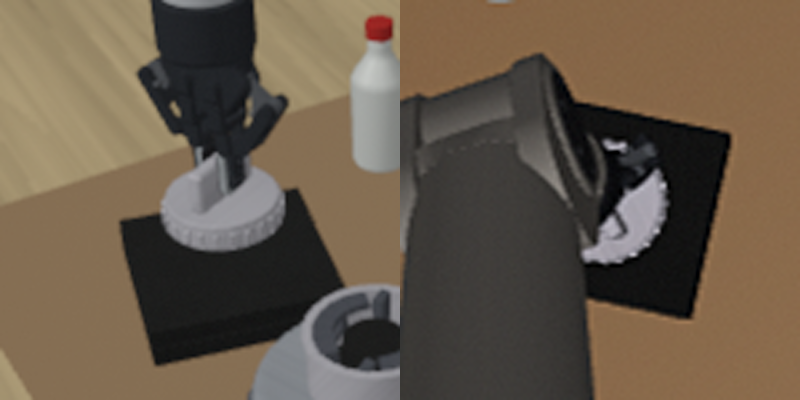

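The cap hangs level above the panel, with the disc at about (222,205) in the side half of the picture. I'll lower it gently.

Request:
servo_tool([
  [[0,0,0.006,0,0,0,0],[0,0,0.012,0,0,0,0],[0,0,0.018,0,0,0,0],[0,0,0.023,0,0,0,0],[0,0,0.026,0,0,0,0],[0,0,0.028,0,0,0,0],[0,0,0.029,0,0,0,0],[0,0,0.03,0,0,0,0],[0,0,0.031,0,0,0,0],[0,0,0.031,0,0,0,0],[0,0,0.031,0,0,0,0]],
])

```text
t: 20.32
eef_pos: [0.5081, 0.1472, 0.0757]
tool_rot: [0.0, -0.248, 0.969, 0.0]
contact_force: [-0.1, -0.8, -3.2]
gripper_width: 0.146
grasp_force: 78.6
```

Request:
servo_tool([
  [[0,0,0.0005,0,0,0,0],[0,0,0.001,0,0,0,0],[0,0,0.0015,0,0,0,0],[0,0,0.002,0,0,0,0],[0,0,0.002,0,0,0,0],[0,0,0.002,0,0,0,0]],
])

```text
t: 20.82
eef_pos: [0.5079, 0.1472, 0.0736]
tool_rot: [-0.0, -0.248, 0.969, 0.0]
contact_force: [0.1, -0.1, -3.6]
gripper_width: 0.15
grasp_force: 78.6
```

Request:
servo_tool([
  [[0,0,0.0003,0,0,0,0],[0,0,0.0006,0,0,0,0],[0,0,0.0009,0,0,0,0],[0,0,0.0012,0,0,0,0],[0,0,0.0012,0,0,0,0],[0,0,0.0012,0,0,0,0]],
])

```text
t: 21.32
eef_pos: [0.508, 0.1472, 0.0728]
tool_rot: [0.0, -0.248, 0.969, 0.0]
contact_force: [-2.5, 0.7, 4.1]
gripper_width: 0.149
grasp_force: 79.7
```

Request:
servo_tool([
  [[0,0,-0.0004,0,0,0,0],[0,0,-0.0004,0,0,0,0],[0,0,-0.0004,0,0,0,0.2],[0,0,-0.0004,0,0,0,0.25],[0,0,-0.0004,0,0,0,0.4],[0,0,-0.0004,0,0,0,0.6],[0,0,-0.0004,0,0,0,0.8],[0,0,-0.0004,0,0,0,1],[0,0,-0.0004,0,0,0,1],[0,0,-0.0004,0,0,0,1],[0,0,-0.0004,0,0,0,1]],
], grip_force=20)

```text
t: 22.23
eef_pos: [0.508, 0.1472, 0.0728]
tool_rot: [0.0, -0.248, 0.969, 0.0]
contact_force: [0.2, -0.4, 0.4]
gripper_width: 0.996
grasp_force: 0.0
```

Request:
servo_tool([
  [[0,0,-0.005,0,0,0,1],[0,0,-0.015,0,0,0,1],[0,0,-0.03,0,0,0,1],[0,0,-0.05,0,0,0,1],[0,0,-0.075,0,0,0,1],[0,0,-0.1,0,0,0,1],[0,0,-0.13,0,0,0,1],[0,0,-0.16,0,0,0,1],[0,0,-0.19,0,0,0,1],[0,0,-0.2,0,0,0,1],[0,0,-0.2,0,0,0,1]],
])

```text
t: 23.15
eef_pos: [0.5096, 0.1477, 0.2767]
tool_rot: [0.003, -0.248, 0.969, 0.001]
contact_force: [-0.4, -0.4, -0.5]
gripper_width: 0.994
grasp_force: 0.0
```

```bash
python3 st.py;python3 - <<'E'
from station import bot
from h import *
im=[]
for n in("side","wrist"):
    s=bot.read_camera(n); np.savez(f"{n}5.npz",**s); im.append(cv2.resize(s["img"][120:345,110:410] if n=="side" else s["img"],(400,300),interpolation=2))
cv2.imwrite("pics/s5.png",np.hstack(im)[:,:,::-1])
g=s["img"].min(2)
# disc blob
m=((g>140)*255).astype(np.uint8); cs,_=cv2.findContours(m,0,2)
for k in sorted(cs,key=cv2.contourArea)[-3:]:
    (x,y),r=cv2.minEnclosingCircle(k); print(cv2.contourArea(k),x,y,r,plane(s,(x,y),.064))
E
```

```text
t 23.15 pos [0.5096 0.1477 0.2767] yaw_y 118.7 rot [ 3.400e-03 -2.479e-01  9.688e-01  7.000e-04] F [-0.4 -0.4 -0.5] M [-0.01 -0.01  0.02] w 0.994 gf 0.0 q [-0.54  0.19  0.16  1.86 -0.03  1.09  1.71]
tau7 [ 0.035  0.44  -0.034]
1366.5 283.413330078125 350.7929992675781 24.660415649414062 [0.68584995 0.24803941 0.064     ]
2569.0 23.0 38.5 44.84706115722656 [ 0.50890869 -0.11906073  0.064     ]
6916.5 282.74957275390625 175.09217834472656 48.288230895996094 [0.5055242 0.1481392 0.064    ]
```

View pics/s5.png

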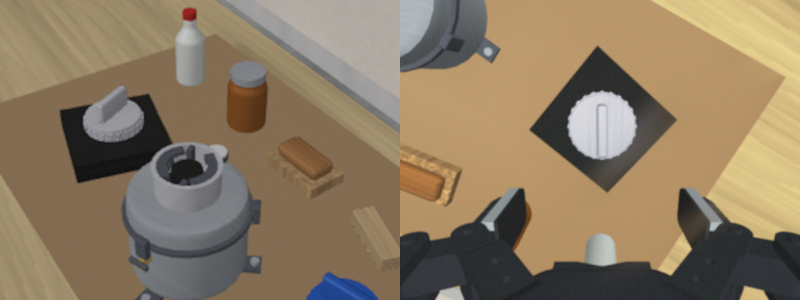

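The cap stands level, wing up, on the middle of the panel, within about 3 mm of centre. The wrist view shows the disc at (602,125) inside panel corners (598,46), (676,121), (608,192) and (530,129). The gripper is clear and the bystanders that show are where they were.

```bash
python3 -c "
from station import bot
print(bot.hand_in())"
```

```text
the job is handed in; nothing more can be done
None
```

The cap is off the pot and stands wing up on its stem, about 3 mm from the middle of the dark panel; I pressed it down only at the first stop, with no sign of forcing, and handed the job in after about 23 s (result not shown).

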